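# Put the full soap dispenser at the sink

### The arm

A 6-joint arm with a two-finger parallel gripper is mounted at the origin on the work surface. World frame = base frame: x ahead of the robot, y to its left, z up, the work surface at z = 0. Lengths are in m, angles in rad, forces in N, time in s.
With the tool pointing down it reaches from about 0.325 to 0.775 m from the base axis. Payload 5.5 kg.
Tool frame: the origin (TCP) lies at the very end of the fingers, on their centre line; the grasp point (between the pads) lies 19 mm behind it (bot.tcp_to_grasp is the distance from the TCP to the grasp point, in m); z points along the fingers, y is the line along which they close (so a half turn about z gives the same grasp; the last joint's range is limited). The gripper opens to 85 mm and grips with 20 to 120 N. Pads are 22 mm wide; open, the fingers measure 114 mm over their backs; the gripper's body (76 mm by 85 mm) begins 54 mm behind the grasp point. The pads swing forward as they close: fully open they stand 13 mm farther back than shut.
Start: joints at [-1.168, 0.091, 1.231, -0, 1.82, -0.057], TCP at [0.266, -0.538, 0.231] pointing down, gripper open.
Joint ranges: [-2.87, 2.87], [-0.86, 2.18], [0.17, 2.46], [-1.51, 4.65], [0.06, 2.69], [-2.65, 2.65]. Speed limits (rad/s): [2.57, 2.57, 3.01, 3.14, 3.14, 3.14].

### API

Orientations are given as a rotation vector (axis times angle).
In Python, from bench import bot gives the robot as it stands.
- The arm moves only by the tool nudge_tcp, called after "Emit:" by a JSON object that holds its "name" and its "arguments", one argument or row to a line. Schema: {"type":"object","properties":{"segments":{"type":"object","properties":{"plan":{"type":"array","items":{"type":"array","items":{"type":"number"},"minItems":5,"maxItems":5},"minItems":1,"maxItems":20}},"additionalProperties":false,"required":["plan"]},"only":{"type":"string"},"quiet":{"type":"boolean"},"lines":{"type":"string"}},"required":["segments"],"additionalProperties":false}. segments is an object whose key "plan" holds a list of rows, 1 to 20 of them, each of 5 numbers: the finger opening in m, then dx, dy, dz in shares of 0.4 m (1.0 is 0.4 m), then a turn about the tool's z in normalised numbers (1 is 2 rad); each row shifts and turns the commanded pose from where the row before left it, along the tool's axes as they then stand; what a row does not reach is not made up. A row lasts 1/12 s, in which the tool goes at most 0.0417 m and 0.125 rad, less where a joint would pass 70% of its speed; a pose out of reach is approached as far as the arm can. The fingers move at their own pace and stop on an object; the grip force is fixed at half the most. Time passes only in rows, so rows that do not move let the fingers close. The tool returns the time, the measured TCP pose, the force, the opening and the grip force at its end. only (a regular expression) keeps the lines of the reply that match it, lines (a string "A,B") keeps lines A to B, and quiet returns only ok. No shift or turn number may pass 1 either way. Input that does not fit is refused with a message, and nothing moves.
- bot.get_state(): the state, without advancing time (a new reading comes with each control period).
- bot.capture(name): name is "scene" or "side" or "wrist"; returns a dict with "img" (480x640x3 uint8, blue, green, red), "range_z" (480x640 float32, m along the optical axis (not along the pixel's ray), 0 where there is no reading), "K" (3x3 intrinsics, pixels), "D" ([k1, k2, p1, p2, k3] as OpenCV has them; the pictures are not rectified), "rvec" (rotation vector, rad) and "tvec" (3), from world to camera coordinates, as OpenCV has them. Camera axes: x right, y down, z forward; pixel columns grow to the right and rows downward; lengths in m; the calibration is good to about 2 mm. A picture is of the moment at which its call begins.
- bot.sign_off(): hands the job in; it is judged then, once.
Trained networks look in the newest picture that a camera, given by its name, has taken for a name from the list of things; names that differ only in an ending like _2 or _b are one class to them, and where a whole thing is asked for, a point or a joint stands for the part that bears it (a point fixed in the world has none). Each returns a list of dicts, best first, with "confidence" (0 to 1); they miss things now and then, are a little off and sometimes report something else, mostly with a low value. They report only what shows in the picture. A call takes as long as a camera call. They do not tell look-alikes from the thing itself.
- bot.look_for(camera, label): "point" ([column, row] in pixels, amid what is visible of it).
- bot.cut_out(camera, label): "region" (480x640 bool, what is visible of it) and "point" ([column, row] in pixels, amid what is visible of it).
- bot.spot_point(camera, label): "point" ([column, row] in pixels: a listed point, or the origin of a listed thing).
The state is a dict: "clock": time; "joint_positions": joint angles; "qvel": joint speeds; "tau": joint torques, N m; "tcp_pos": TCP position; "tool_rot": TCP orientation; "wrist_force": force on the tool from outside, world axes, zero at the start; "wrist_torque": the same for the moment, N m; "opening": finger opening in m; "gripper_force": force on a finger pad.
Only numpy, scipy, OpenCV 4.12 (cv2) and the standard library are available. Lean on these libraries where they do the work, as an engineer would, in place of code of your own. Each camera call takes 0.05 s, during which the arm holds its last target. There are 200 camera calls.

### The job

One of the three look-alike soap dispensers on the worktop is full and the other two are empty; they are opaque, so lift them a little to feel which is the heavy one. Stand the full one upright in the vacant bay of the sink caddy with its spout towards the sink bowl, let go of it, then prime it: press its pump right down to the stop and let it come back up. The empty ones stay, or go back, standing where they were; leave everything else alone.

Things in the scene. Friction and masses are not known exactly. Their poses are not given: they have to be found in the camera images.
- dispenser_1: one of 3 look-alike opaque white dispensers: the full one 0.38 to 0.52 kg, empty ones 0.07 to 0.12. Square bottle 60 x 60 mm, flat sides up to 113 mm, shoulder at 125; above it a collar (38 mm round) and the pump head, top 163 mm up. Origin: centre of the underside, z up; spout to its -x. Grip its flat +y and -y sides from above, pump between the fingers, tips about 100 mm above its foot
- pump_1 (a joint): pump head of dispenser_1: 0 up, 0.010 m pressed right down to its stop; sprung (2 N to start it, 4.5 N at the stop), comes up by itself
- pump_top_1 (a point): centre of the top of dispenser_1's pump head (32 mm round, flat), on the bottle's axis: press here, straight down
- spout_1 (a point): tip of dispenser_1's spout, 44 mm from the bottle's axis
- dispenser_2: one of 3 look-alike opaque white dispensers: the full one 0.38 to 0.52 kg, empty ones 0.07 to 0.12. Square bottle 60 x 60 mm, flat sides up to 113 mm, shoulder at 125; above it a collar (38 mm round) and the pump head, top 163 mm up. Origin: centre of the underside, z up; spout to its -x. Grip its flat +y and -y sides from above, pump between the fingers, tips about 100 mm above its foot
- pump_2 (a joint): pump head of dispenser_2: 0 up, 0.010 m pressed right down to its stop; sprung (2 N to start it, 4.5 N at the stop), comes up by itself
- pump_top_2 (a point): centre of the top of dispenser_2's pump head (32 mm round, flat), on the bottle's axis: press here, straight down
- spout_2 (a point): tip of dispenser_2's spout, 44 mm from the bottle's axis
- dispenser_3: one of 3 look-alike opaque white dispensers: the full one 0.38 to 0.52 kg, empty ones 0.07 to 0.12. Square bottle 60 x 60 mm, flat sides up to 113 mm, shoulder at 125; above it a collar (38 mm round) and the pump head, top 163 mm up. Origin: centre of the underside, z up; spout to its -x. Grip its flat +y and -y sides from above, pump between the fingers, tips about 100 mm above its foot
- pump_3 (a joint): pump head of dispenser_3: 0 up, 0.010 m pressed right down to its stop; sprung (2 N to start it, 4.5 N at the stop), comes up by itself
- pump_top_3 (a point): centre of the top of dispenser_3's pump head (32 mm round, flat), on the bottle's axis: press here, straight down
- spout_3 (a point): tip of dispenser_3's spout, 44 mm from the bottle's axis
- caddy: fixed stainless sink caddy, 84 x 190 mm, standing on the worktop beside the sink bowl. Origin: at worktop height under its middle; z up, y along its length, -x towards the sink bowl. Two bays: the vacant one at its +y end is for the dispenser, the other at its -y end holds a scrubbing brush under a wire rail 48 mm high
- bay (a point): centre of the vacant bay's floor, 7 mm above the worktop; axes as the caddy. The bay is 78 x 78 mm inside, its walls reach 26 mm above the worktop
- scrub_brush: bystander, to be left alone: wooden scrubbing brush 84 x 46 mm, 36 high, lying in the caddy's other bay. Origin: centre of the underside
- mug: bystander, to be left alone: white mug, 80 mm wide (handle besides), 90 high. Origin: centre of the underside
- tumbler: bystander, to be left alone: glass tumbler, 66 mm wide, 88 high. Origin: centre of the underside
- bowl: bystander, to be left alone: white bowl, 110 mm wide, 50 high. Origin: centre of the underside
- teaspoon: bystander, to be left alone: steel teaspoon lying flat, 140 mm long. Origin: at worktop height about mid-length
- soap_refill: bystander, to be left alone: round translucent green bottle, 64 mm wide, 200 high. Origin: centre of the underside
- coffee_jar: bystander, to be left alone: round jar with black lid, 72 mm wide, 105 high. Origin: centre of the underside
Things that resemble listed ones, but are neither listed nor needed, are in the scene too. Leave any orange or purple look-alike of the caddy alone.

How it is judged:
On the way, in this order (a step that is already met when the one before it is completed fails the run):
1. the full dispenser stands upright in the vacant bay, spout towards the sink bowl, and has been let go (((z of dispenser_1 in the frame of bay between -0.005 and 0.005 m and horizontal distance between dispenser_1 and bay below 0.018 m and angle between dispenser_1's own z axis and vertical below 0.08 rad and x of spout_1 in the frame of bay below -0.025 m and contact force between dispenser_1 and caddy above 2.4 N and (contact force between dispenser_1 and the fingers below 0.1 N and contact force between dispenser_1 and the arm below 0.1 N)) or (z of dispenser_2 in the frame of bay between -0.005 and 0.005 m and horizontal distance between dispenser_2 and bay below 0.018 m and angle between dispenser_2's own z axis and vertical below 0.08 rad and x of spout_2 in the frame of bay below -0.025 m and contact force between dispenser_2 and caddy above 2.4 N and (contact force between dispenser_2 and the fingers below 0.1 N and contact force between dispenser_2 and the arm below 0.1 N)) or (z of dispenser_3 in the frame of bay between -0.005 and 0.005 m and horizontal distance between dispenser_3 and bay below 0.018 m and angle between dispenser_3's own z axis and vertical below 0.08 rad and x of spout_3 in the frame of bay below -0.025 m and contact force between dispenser_3 and caddy above 2.4 N and (contact force between dispenser_3 and the fingers below 0.1 N and contact force between dispenser_3 and the arm below 0.1 N)))), for 0.2 s.
2. standing there, its pump is pressed right down (((z of dispenser_1 in the frame of bay between -0.005 and 0.005 m and horizontal distance between dispenser_1 and bay below 0.018 m and angle between dispenser_1's own z axis and vertical below 0.08 rad and x of spout_1 in the frame of bay below -0.025 m and value of joint pump_1 above 0.008 m) or (z of dispenser_2 in the frame of bay between -0.005 and 0.005 m and horizontal distance between dispenser_2 and bay below 0.018 m and angle between dispenser_2's own z axis and vertical below 0.08 rad and x of spout_2 in the frame of bay below -0.025 m and value of joint pump_2 above 0.008 m) or (z of dispenser_3 in the frame of bay between -0.005 and 0.005 m and horizontal distance between dispenser_3 and bay below 0.018 m and angle between dispenser_3's own z axis and vertical below 0.08 rad and x of spout_3 in the frame of bay below -0.025 m and value of joint pump_3 above 0.008 m))).
At the end, for the whole second after the job is handed in: the full dispenser, its pump pressed (8 of 10 mm) and up again, rests upright (4.5 deg) on the vacant bay's floor, over 2.4 N on the caddy, within 18 mm of its centre, spout tip 25 mm or more towards the sink bowl; the empty ones stand upright within 80 mm of their starts (((z of dispenser_1 in the frame of bay between -0.005 and 0.005 m and horizontal distance between dispenser_1 and bay below 0.018 m and angle between each of dispenser_1, dispenser_2, dispenser_3's own z axis and vertical below 0.08 rad and x of spout_1 in the frame of bay below -0.025 m and contact force between dispenser_1 and caddy above 2.4 N and value of joint pump_1 below 0.002 m and linear speed of each of dispenser_1, dispenser_2, dispenser_3 below 0.02 m/s and distance of each of dispenser_2, dispenser_3 from where it was at the start of the episode below 0.08 m and height (world z) of each of dispenser_2, dispenser_3 below 0.005 m) or (z of dispenser_2 in the frame of bay between -0.005 and 0.005 m and horizontal distance between dispenser_2 and bay below 0.018 m and angle between each of dispenser_2, dispenser_1, dispenser_3's own z axis and vertical below 0.08 rad and x of spout_2 in the frame of bay below -0.025 m and contact force between dispenser_2 and caddy above 2.4 N and value of joint pump_2 below 0.002 m and linear speed of each of dispenser_2, dispenser_1, dispenser_3 below 0.02 m/s and distance of each of dispenser_1, dispenser_3 from where it was at the start of the episode below 0.08 m and height (world z) of each of dispenser_1, dispenser_3 below 0.005 m) or (z of dispenser_3 in the frame of bay between -0.005 and 0.005 m and horizontal distance between dispenser_3 and bay below 0.018 m and angle between each of dispenser_3, dispenser_1, dispenser_2's own z axis and vertical below 0.08 rad and x of spout_3 in the frame of bay below -0.025 m and contact force between dispenser_3 and caddy above 2.4 N and value of joint pump_3 below 0.002 m and linear speed of each of dispenser_3, dispenser_1, dispenser_2 below 0.02 m/s and distance of each of dispenser_1, dispenser_2 from where it was at the start of the episode below 0.08 m and height (world z) of each of dispenser_1, dispenser_2 below 0.005 m))); the robot touches nothing.
It fails at once if a bystander (brush, mug, tumbler, bowl, teaspoon, green bottle or jar) is moved by more than 40 mm (distance of any of scrub_brush, mug, tumbler, bowl, teaspoon, soap_refill, coffee_jar from where it was at the start of the episode above 0.04 m).
It also fails if it takes over 58 s, if anything falls off the work surface, if the arm or the gripper's body presses on something with over 40 N, if the wrist force passes 120 N, or if a joint passes its speed limit or range.

## Working session

There is one attempt and no reset: what is moved stays moved. The work goes in short steps, Python scripts to look and compute and a tool call to move; the robot and the scene stay as the last step left them, time stands still between calls to the robot, and variables do not carry over. Pictures are saved under pics/ and viewed, at most 10 in all, crops included, and the job is handed in when it is done.

```bash
mkdir -p pics
```

Create h.py:
```python
import numpy as np,cv2
from bench import bot
def w(c,uv,z=None):
    """pixels -> world; by range if z None else by plane z"""
    uv=np.asarray(uv,float).reshape(-1,2)
    n=cv2.undistortPoints(uv.reshape(-1,1,2),c["K"],c["D"]).reshape(-1,2)
    R=cv2.Rodrigues(np.array(c["rvec"],float))[0];t=np.array(c["tvec"],float).ravel()
    d=np.c_[n,np.ones(len(n))]
    if z is None:
        d=d*np.array([c["range_z"][int(round(v)),int(round(u))] for u,v in uv])[:,None]
        return (d-t)@R
    o=-R.T@t; r=d@R
    return o+r*((z-o[2])/r[:,2])[:,None]
```

Run:
```python
from h import *
print(bot.get_state())
for n in("scene","side"):
    c=bot.capture(n);cv2.imwrite(f"pics/{n}.png",c["img"])
    R=cv2.Rodrigues(np.array(c["rvec"],float))[0];print(n,-R.T@np.array(c["tvec"]).ravel())
    for l,z in(("dispenser_1",0),("pump_top_1",.163),("spout_1",.14),("caddy",0),("bay",.007),("scrub_brush",0),("mug",0),("tumbler",0),("bowl",0),("teaspoon",0),("soap_refill",0),("coffee_jar",0)):
        for d in bot.spot_point(n,l):
            print(l,round(d["confidence"],2),np.round(d["point"]),w(c,d["point"],z).round(3)[0])
```

```text
{'clock': 0.0, 'joint_positions': array([-1.16770629e+00,  9.18700780e-02,  1.23192951e+00,  8.26417449e-06,
        1.81982706e+00, -5.67234115e-02]), 'qvel': array([ 1.63594353e-03, -9.43651933e-05,  9.63641686e-04, -5.91893681e-04,
        2.12523328e-04,  1.83190403e-03]), 'tau': array([ 1.25538165e-03, -4.58725655e+01, -4.18022311e+01,  1.38327296e-04,
        1.13800820e-02, -7.23724867e-06]), 'tcp_pos': array([ 0.26613736, -0.53740683,  0.23011954]), 'tool_rot': array([-3.05697702e+00, -7.15473384e-01,  5.37819100e-04]), 'wrist_force': array([ 0.50403563,  0.33964396, -0.38285163]), 'wrist_torque': array([ 0.00669886,  0.03008282, -0.00813632]), 'gripper_force': 0.0, 'opening': 0.08508539570025628}
scene [ 0.95039823 -0.63039423  1.00500438]
dispenser_1 0.8 [400. 241.] [0.65  0.246 0.   ]
dispenser_1 0.77 [326. 253.] [0.502 0.104 0.   ]
dispenser_1 0.77 [347. 202.] [0.45  0.303 0.   ]
dispenser_1 0.25 [324. 220.] [0.432 0.203 0.   ]
pump_top_1 0.69 [346. 156.] [0.441 0.304 0.163]
pump_top_1 0.68 [413. 196.] [0.659 0.259 0.163]
pump_top_1 0.52 [328. 205.] [0.497 0.119 0.163]
sp
[... 1324 characters left out ...]
55 0.14 ]
caddy 0.81 [432. 216.] [ 0.252 -0.291  0.   ]
caddy 0.72 [390. 252.] [ 0.352 -0.046  0.   ]
caddy 0.55 [308. 227.] [ 0.604 -0.124  0.   ]
bay 0.78 [407. 263.] [0.302 0.007 0.007]
bay 0.7 [446. 215.] [ 0.21  -0.292  0.007]
bay 0.65 [326. 226.] [ 0.553 -0.131  0.007]
scrub_brush 0.72 [296. 223.] [ 0.646 -0.139  0.   ]
scrub_brush 0.35 [325. 219.] [ 0.568 -0.183  0.   ]
mug 0.7 [383. 299.] [0.343 0.171 0.   ]
tumbler 0.98 [277. 262.] [0.638 0.083 0.   ]
bowl 0.65 [232. 259.] [0.759 0.098 0.   ]
teaspoon 0.68 [222. 328.] [0.677 0.37  0.   ]
soap_refill 0.94 [242. 230.] [ 0.786 -0.054  0.   ]
coffee_jar 0.87 [382. 367.] [0.315 0.402 0.   ]
coffee_jar 0.17 [324. 274.] [0.505 0.102 0.   ]
```

View pics/scene.png

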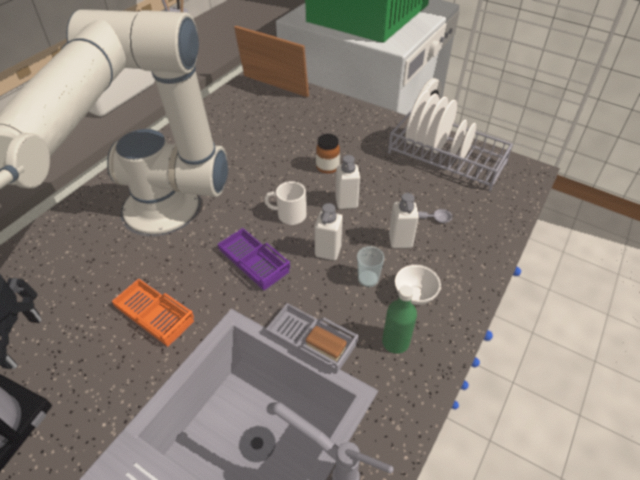

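Run:
```python
from h import *
# refined: point cloud from both cameras; dispensers & caddy
P=[];C=[]
for n in("scene","side"):
    c=bot.capture(n);v,u=np.nonzero(c["range_z"]>0)
    P.append(w(c,np.c_[u,v]));C.append(c["img"][v,u])
P=np.vstack(P);C=np.vstack(C)
np.savez("pc.npz",P=P,C=C)
for x,y in((.503,.11),(.45,.303),(.647,.251)):
    m=(np.hypot(P[:,0]-x,P[:,1]-y)<.06)
    for lo,hi in((.03,.105),(.155,.17),(.135,.155)):
        q=P[m&(P[:,2]>lo)&(P[:,2]<hi)][:,:2]
        r=cv2.minAreaRect(q.astype(np.float32)*1000)
        print(len(q),q.mean(0).round(3),np.round(r[0]),np.round(r[1]),round(r[2],1))
m=(abs(P[:,0]-.6)<.14)&(abs(P[:,1]+.14)<.11)&(P[:,2]>.02)&(P[:,2]<.029)
r=cv2.minAreaRect(P[m][:,:2].astype(np.float32)*1000);print("caddy",r)
def top(name,x0,x1,y0,y1,z0,z1,s):
    im=np.full((int((x1-x0)*s),int((y1-y0)*s),3),60,np.uint8)
    m=(P[:,0]>x0)&(P[:,0]<x1)&(P[:,1]>y0)&(P[:,1]<y1)&(P[:,2]>z0)&(P[:,2]<z1)
    q=P[m];o=np.argsort(q[:,2]);q=q[o];k=C[m][o]
    for p,cc in zip(q,k):
        cv2.circle(im,(int((y1-p[1])*s),int((x1-p[0])*s)),1,tuple(int(t) for t in cc),-1)
    cv2.imwrite(f"pics/{name}.png",im)
top("top",.2,.85,-.35,.45,-.02,.25,800)
```

```text
961 [0.508 0.112] [502. 112.] [62. 71.] 17.7
288 [0.505 0.103] [508. 100.] [31. 64.] 28.8
183 [0.504 0.112] [501. 100.] [62. 40.] 86.0
1410 [0.45  0.307] [450. 300.] [62. 70.] 37.3
316 [0.455 0.294] [455. 288.] [32. 65.] 23.9
211 [0.45  0.301] [452. 289.] [37. 63.] 19.1
1302 [0.647 0.252] [649. 247.] [62. 70.] 33.6
306 [0.653 0.24 ] [653. 235.] [31. 62.] 20.3
198 [0.647 0.248] [656. 237.] [37. 66.] 38.3
caddy ((610.353759765625, -138.9468231201172), (193.81524658203125, 96.01600646972656), 0.5828189849853516)
```

View pics/top.png

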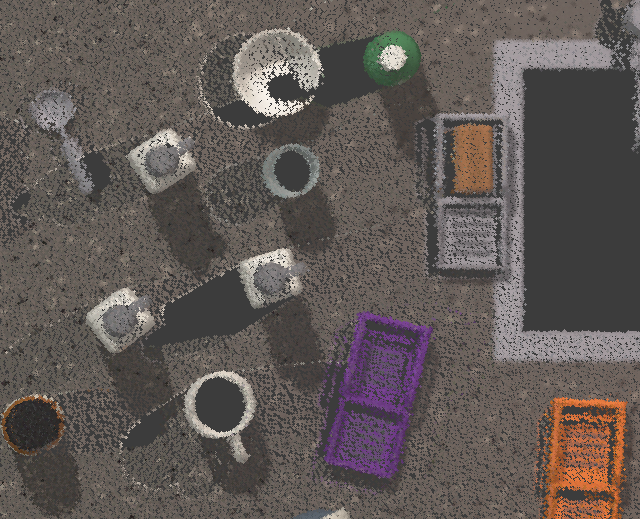

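The scene picture shows the grey caddy by the sink at about (310,335) px, with the brush in its far half and the near half vacant. The dispensers are at (328,235), (347,185) and (403,222). The rectified top view shows every spout pointing roughly to world -y. The caddy's length runs along world x, with the bay at about (0.555,-0.139).

Create go.py:
```python
import sys
from h import *
s=bot.get_state();x,y,z,yaw=map(float,sys.argv[1:5])
R=cv2.Rodrigues(s["tool_rot"])[0]; a=np.degrees(np.arctan2(R[1,1],R[0,1]))
d=(yaw-a+90)%180-90; t=np.radians(yaw if abs((yaw-a+180)%360-180)<90 else yaw+180)
Y=np.array([np.cos(t),np.sin(t),0]);X=np.cross(Y,[0,0,-1]);D=np.array([x,y,z])-s["tcp_pos"]
print("clock",round(s["clock"],2),"tcp",s["tcp_pos"].round(4),"yaw",a.round(1),"tilt",R[:,2].round(3),"turn tool",-np.radians(d).round(4),"then dxyz",np.round([D@X,D@Y,-D[2]],4),"F",s["wrist_force"].round(2),"open",round(s["opening"],4),"j6",s["joint_positions"][5].round(2))
```

Run:
```python
from h import *
from scipy.optimize import least_squares
f=np.load("pc.npz");P=f["P"]
def fit(q,x0,hx,hy,inner=None):
    def res(p):
        c,s=np.cos(p[2]),np.sin(p[2]);d=q[:,:2]-p[:2]
        l=abs(np.c_[d@[c,s],d@[-s,c]])-[hx,hy]
        return np.hypot(*np.maximum(l,0).T)+np.minimum(l.max(1),0)
    b=min((least_squares(res,[*x0,a],loss="soft_l1",f_scale=.0015) for a in np.radians(range(-40,50,10))),key=lambda r:r.cost)
    return b.x,np.median(abs(b.fun))
for x,y in((.503,.11),(.45,.301),(.648,.250)):
    r=np.hypot(P[:,0]-x,P[:,1]-y)
    p,e=fit(P[(r<.055)&(P[:,2]>.02)&(P[:,2]<.105)],(x,y),.03,.03)
    q=P[(np.hypot(*(P[:,:2]-p[:2]).T)<.05)&(np.hypot(*(P[:,:2]-p[:2]).T)>.022)&(P[:,2]>.14)&(P[:,2]<.17)]
    m=q.mean(0)[:2]-p[:2]
    print(p[:2].round(4),"yaw mod90",np.degrees(p[2]).round(1)%90,e,"spout",np.degrees(np.arctan2(m[1],m[0])).round(1))
m=(abs(P[:,0]-.608)<.11)&(abs(P[:,1]+.14)<.055)&(P[:,2]>.022)&(P[:,2]<.03)
q=P[m];print("rim",np.percentile(q,[2,98],0).round(4))
p,e=fit(q,(.608,-.14),.0935,.0405);print("caddy",p[:2].round(4),np.degrees(p[2]).round(2),e)
```

```bash
python3 go.py .502 .112 .23 18
```

```text
[0.5014 0.1107] yaw mod90 16.6 0.0011954537765773224 spout -70.8
[0.4487 0.2995] yaw mod90 37.8 0.0010672846013779248 spout -50.1
[0.6489 0.247 ] yaw mod90 33.2 0.0011986352689333773 spout -56.8
rim [[ 0.5149 -0.1828  0.0223]
 [ 0.7043 -0.0954  0.0294]]
caddy [ 0.6097 -0.1403] -0.33 0.0018561527353836323
clock 1.4 tcp [ 0.2662 -0.5377  0.2313] yaw -63.7 tilt [-0. -0. -1.] turn tool -1.4252 then dxyz [0.5451 0.425  0.0013] F [-0.27  0.23  0.63] open 0.0855 j6 -0.06
```

The manual's scale: shifts go in shares of 0.4 m and turns go in shares of 2 rad. Converting my numbers, -0.1173 rad / 2 = -0.0587.

Emit:
{"name": "nudge_tcp", "arguments": {
  "segments": {"plan": [[0.085,0,0,0,-0.0587],[0.085,0,0,0,-0.0587],[0.085,0,0,0,-0.0587],[0.085,0,0,0,-0.0587],[0.085,0,0,0,-0.0587],[0.085,0,0,0,-0.0587],[0.085,0,0,0,-0.0587],[0.085,0,0,0,-0.0587],[0.085,0,0,0,-0.0587],[0.085,0,0,0,-0.0587],[0.085,0,0,0,-0.0587],[0.085,0,0,0,-0.0587],[0.085,0,0,0,0]]}
}}

```text
clock: 2.48
tcp_pos: [0.2663, -0.5377, 0.2313]
tool_rot: [-1.864, -2.529, -0.0]
wrist_force: [-0.4, 0.7, -0.1]
opening: 0.085
gripper_force: 0.0
```

```bash
python3 go.py .5014 .1107 .23 17
```

```text
clock 2.48 tcp [ 0.2663 -0.5377  0.2313] yaw 17.2 tilt [-0.  0. -1.] turn tool 0.004 then dxyz [0.5513 0.4144 0.0013] F [-0.42  0.69 -0.14] open 0.085 j6 -1.47
```

Converted, 0.0306 m / 0.4 = 0.0765, 0.023 m / 0.4 = 0.0575.

Emit:
{"name": "nudge_tcp", "arguments": {
  "segments": {"plan": [[0.085,0.0765,0.0575,0,0],[0.085,0.0765,0.0575,0,0],[0.085,0.0765,0.0575,0,0],[0.085,0.0765,0.0575,0,0],[0.085,0.0765,0.0575,0,0],[0.085,0.0765,0.0575,0,0],[0.085,0.0765,0.0575,0,0],[0.085,0.0765,0.0575,0,0],[0.085,0.0765,0.0575,0,0],[0.085,0.0765,0.0575,0,0],[0.085,0.0765,0.0575,0,0],[0.085,0.0765,0.0575,0,0],[0.085,0.0765,0.0575,0,0],[0.085,0.0765,0.0575,0,0],[0.085,0.0765,0.0575,0,0],[0.085,0.0765,0.0575,0,0],[0.085,0.0765,0.0575,0,0],[0.085,0.0765,0.0575,0,0],[0.085,0,0,0,0],[0.085,0,0,0,0]]}
}}

```text
clock: 4.15
tcp_pos: [0.5012, 0.1118, 0.2307]
tool_rot: [-1.868, -2.525, 0.002]
wrist_force: [0.2, -0.3, 0.6]
opening: 0.0851
gripper_force: 0.0
```

```bash
python3 go.py .5014 .1107 .1 17
```

```text
clock 4.15 tcp [0.5012 0.1118 0.2307] yaw 17.0 tilt [-0.001 -0.    -1.   ] turn tool 0.0002 then dxyz [-1.100e-03 -1.000e-04  1.307e-01] F [ 0.24 -0.3   0.63] open 0.0851 j6 -0.14
```

Converted, 0.03 m / 0.4 = 0.075, 0.02 m / 0.4 = 0.05.

Emit:
{"name": "nudge_tcp", "arguments": {
  "segments": {"plan": [[0.085,0,0,0.075,0],[0.085,0,0,0.075,0],[0.085,0,0,0.075,0],[0.085,0,0,0.05,0],[0.085,0,0,0.0375,0],[0.085,0,0,0.0125,0],[0.085,0,0,0,0],[0.045,0,0,0,0],[0.045,0,0,0,0],[0.045,0,0,0,0],[0.045,0,0,0,0],[0.045,0,0,0,0],[0.045,0,0,0,0]]}
}}

```text
clock: 5.23
tcp_pos: [0.5025, 0.1101, 0.1037]
tool_rot: [1.867, 2.522, 0.004]
wrist_force: [0.8, -0.3, 6.2]
opening: 0.0584
gripper_force: 65.8
```

```bash
python3 go.py .5014 .1107 .1 17
```

```text
clock 5.23 tcp [0.5025 0.1101 0.1037] yaw 17.0 tilt [ 0.004  0.    -1.   ] turn tool -0.0004 then dxyz [ 0.0009 -0.0009  0.0037] F [ 0.77 -0.28  6.24] open 0.0584 j6 -0.15
```

Converted, -0.015 m / 0.4 = -0.0375, -0.01 m / 0.4 = -0.025.

Emit:
{"name": "nudge_tcp", "arguments": {
  "segments": {"plan": [[0.045,0,0,-0.025,0],[0.045,0,0,-0.0375,0],[0.045,0,0,-0.025,0],[0.045,0,0,0,0],[0.045,0,0,0,0],[0.045,0,0,0,0],[0.045,0,0,0,0]]}
}}

```text
clock: 5.82
tcp_pos: [0.5007, 0.11, 0.1352]
tool_rot: [-1.868, -2.524, 0.002]
wrist_force: [-0.4, -0.2, -1.7]
opening: 0.0584
gripper_force: 65.0
```

Emit:
{"name": "nudge_tcp", "arguments": {
  "segments": {"plan": [[0.045,0,0,0,0]]}
}}

```text
clock: 5.9
tcp_pos: [0.5008, 0.11, 0.1353]
tool_rot: [-1.868, -2.524, 0.002]
wrist_force: [0.7, 1.0, -0.6]
opening: 0.0582
gripper_force: 65.0
```

Emit:
{"name": "nudge_tcp", "arguments": {
  "segments": {"plan": [[0.045,0,0,0,0]]}
}}

```text
clock: 5.98
tcp_pos: [0.5009, 0.11, 0.1355]
tool_rot: [-1.868, -2.525, 0.001]
wrist_force: [0.4, -0.0, -1.3]
opening: 0.0582
gripper_force: 65.0
```

```bash
python3 go.py .5014 .1107 .1 17
```

```text
clock 5.98 tcp [0.5009 0.11   0.1355] yaw 17.0 tilt [-0.001 -0.    -1.   ] turn tool -0.0001 then dxyz [0.0005 0.0007 0.0355] F [ 0.44 -0.04 -1.28] open 0.0582 j6 -0.15
```

About 1.2 N, so A is empty. I'll put it back and go to B.

Converted, -0.03 m / 0.4 = -0.075, -0.015 m / 0.4 = -0.0375, -0.121 rad / 2 = -0.0605.

Emit:
{"name": "nudge_tcp", "arguments": {
  "segments": {"plan": [[0.045,0,0,0.0325,0],[0.045,0,0,0.0325,0],[0.045,0,0,0.01,0],[0.045,0,0,0.0038,0],[0.045,0,0,0,0],[0.085,0,0,0,0],[0.085,0,0,0,0],[0.085,0,0,0,0],[0.085,0,0,0,0],[0.085,0,0,-0.025,0],[0.085,0,0,-0.075,0],[0.085,0,0,-0.075,0],[0.085,0,0,-0.075,0],[0.085,0,0,-0.0375,0],[0.085,0,0,0,-0.0605],[0.085,0,0,0,-0.0605],[0.085,0,0,0,-0.0605],[0.085,0,0,0,0],[0.085,0,0,0,0]]}
}}

```text
clock: 7.57
tcp_pos: [0.5013, 0.1101, 0.2204]
tool_rot: [1.387, 2.818, 0.001]
wrist_force: [-0.2, -0.5, 0.5]
opening: 0.0853
gripper_force: 0.0
```

```bash
python3 go.py .4487 .2995 .23 37.8
```

```text
clock 7.57 tcp [0.5013 0.1101 0.2204] yaw 37.6 tilt [ 0.001  0.    -1.   ] turn tool -0.0038 then dxyz [ 0.1819  0.0746 -0.0096] F [-0.17 -0.53  0.48] open 0.0853 j6 -0.51
```

Converted, 0.0303 m / 0.4 = 0.0758, 0.0124 m / 0.4 = 0.031.

Emit:
{"name": "nudge_tcp", "arguments": {
  "segments": {"plan": [[0.085,0.0758,0.031,0,0],[0.085,0.0758,0.031,0,0],[0.085,0.0758,0.031,0,0],[0.085,0.0758,0.031,0,0],[0.085,0.0758,0.031,0,0],[0.085,0.0758,0.031,0,0],[0.085,0,0,0,0],[0.085,0,0,0,0],[0.085,0,0,0,0]]}
}}

```text
clock: 8.32
tcp_pos: [0.4487, 0.299, 0.2198]
tool_rot: [1.384, 2.82, -0.001]
wrist_force: [0.5, -0.7, -0.6]
opening: 0.0848
gripper_force: 0.0
```

```bash
python3 go.py .4487 .2995 .1 37.8
```

```text
clock 8.32 tcp [0.4487 0.299  0.2198] yaw 37.7 tilt [ 0.    -0.001 -1.   ] turn tool -0.0018 then dxyz [0.0004 0.0004 0.1198] F [ 0.48 -0.74 -0.59] open 0.0848 j6 -0.13
```

Converted, 0.03 m / 0.4 = 0.075, 0.02 m / 0.4 = 0.05.

Emit:
{"name": "nudge_tcp", "arguments": {
  "segments": {"plan": [[0.085,0,0,0.075,0],[0.085,0,0,0.075,0],[0.085,0,0,0.075,0],[0.085,0,0,0.05,0],[0.085,0,0,0.0175,0],[0.085,0,0,0,0],[0.085,0,0,0,0],[0.045,0,0,0,0],[0.045,0,0,0,0],[0.045,0,0,0,0],[0.045,0,0,0,0],[0.045,0,0,0,0],[0.045,0,0,0,0]]}
}}

```text
clock: 9.4
tcp_pos: [0.4497, 0.2998, 0.1054]
tool_rot: [1.381, 2.819, 0.005]
wrist_force: [-0.9, -0.1, 6.4]
opening: 0.0585
gripper_force: 67.0
```

Emit:
{"name": "nudge_tcp", "arguments": {
  "segments": {"plan": [[0.045,0,0,-0.025,0],[0.045,0,0,-0.0375,0],[0.045,0,0,-0.025,0],[0.045,0,0,0,0],[0.045,0,0,0,0],[0.045,0,0,0,0],[0.045,0,0,0,0]]}
}}

```text
clock: 9.98
tcp_pos: [0.4481, 0.2991, 0.1366]
tool_rot: [-1.382, -2.82, 0.003]
wrist_force: [0.3, 0.4, -3.4]
opening: 0.0584
gripper_force: 66.0
```

Emit:
{"name": "nudge_tcp", "arguments": {
  "segments": {"plan": [[0.045,0,0,0,0]]}
}}

```text
clock: 10.07
tcp_pos: [0.4482, 0.2991, 0.1366]
tool_rot: [-1.382, -2.82, 0.002]
wrist_force: [-0.5, 0.7, -4.9]
opening: 0.0581
gripper_force: 66.0
```

```bash
python3 go.py .4487 .2995 .1 37.8
```

```text
clock 10.07 tcp [0.4482 0.2991 0.1366] yaw 37.8 tilt [-0.002 -0.001 -1.   ] turn tool -0.0001 then dxyz [0.     0.0007 0.0366] F [-0.51  0.7  -4.85] open 0.0581 j6 -0.13
```

B reads about 4.5 N, so it is the full one. I'll raise it clear, turn it and carry it to above the bay.

Converted, -0.035 m / 0.4 = -0.0875, -0.03 m / 0.4 = -0.075, 0.11 rad / 2 = 0.055.

Emit:
{"name": "nudge_tcp", "arguments": {
  "segments": {"plan": [[0.045,0,0,-0.05,0],[0.045,0,0,-0.0875,0],[0.045,0,0,-0.0875,0],[0.045,0,0,-0.0875,0],[0.045,0,0,-0.075,0],[0.045,0,0,-0.025,0],[0.045,0,0,0,0.03],[0.045,0,0,0,0.055],[0.045,0,0,0,0.055],[0.045,0,0,0,0.055],[0.045,0,0,0,0.055],[0.045,0,0,0,0.05],[0.045,0,0,0,0.0325],[0.045,0,0,0,0],[0.045,0,0,0,0]]}
}}

```text
clock: 11.32
tcp_pos: [0.4484, 0.2993, 0.3012]
tool_rot: [-2.225, -2.217, 0.003]
wrist_force: [0.6, -0.5, -4.2]
opening: 0.0582
gripper_force: 66.3
```

```bash
python3 go.py .556 -.140 .30 -0.3
```

```text
clock 11.32 tcp [0.4484 0.2993 0.3012] yaw -0.2 tilt [-0.002 -0.001 -1.   ] turn tool 0.002 then dxyz [-0.4387  0.1098  0.0012] F [ 0.64 -0.55 -4.22] open 0.0582 j6 0.53
```

Converted, -0.032 m / 0.4 = -0.08, -0.016 m / 0.4 = -0.04.

Emit:
{"name": "nudge_tcp", "arguments": {
  "segments": {"plan": [[0.045,-0.04,0.01,0,0],[0.045,-0.08,0.02,0,0],[0.045,-0.08,0.02,0,0],[0.045,-0.08,0.02,0,0],[0.045,-0.08,0.02,0,0],[0.045,-0.08,0.02,0,0],[0.045,-0.08,0.02,0,0],[0.045,-0.08,0.02,0,0],[0.045,-0.08,0.02,0,0],[0.045,-0.08,0.02,0,0],[0.045,-0.08,0.02,0,0],[0.045,-0.08,0.02,0,0],[0.045,-0.08,0.02,0,0],[0.045,-0.08,0.02,0,0],[0.045,-0.0168,0.0045,0,0],[0.045,0,0,0,0],[0.045,0,0,0,0]]}
}}

```text
clock: 12.73
tcp_pos: [0.5559, -0.1399, 0.3019]
tool_rot: [-2.226, -2.215, 0.0]
wrist_force: [0.4, -0.6, -3.5]
opening: 0.0584
gripper_force: 66.4
```

```bash
python3 go.py .556 -.140 .20 -0.3
```

```text
clock 12.73 tcp [ 0.5559 -0.1399  0.3019] yaw -0.3 tilt [-0.001  0.001 -1.   ] turn tool 0.0004 then dxyz [-1.000e-04  1.000e-04  1.019e-01] F [ 0.43 -0.61 -3.53] open 0.0584 j6 -0.3
```

Emit:
{"name": "nudge_tcp", "arguments": {
  "segments": {"plan": [[0.045,0,0,0.0875,0],[0.045,0,0,0.0875,0],[0.045,0,0,0.075,0],[0.045,0,0,0.0375,0],[0.045,0,0,0,0],[0.045,0,0,0,0]]}
}}

```text
clock: 13.23
tcp_pos: [0.5556, -0.1384, 0.1874]
tool_rot: [-2.224, -2.217, 0.001]
wrist_force: [-0.2, 0.4, -3.4]
opening: 0.0585
gripper_force: 66.5
```

Run:
```python
from h import *
s=bot.get_state();print(s["tcp_pos"])
P=[]
for n in("scene","side"):
    c=bot.capture(n);cv2.imwrite(f"pics/{n}2.png",c["img"]);v,u=np.nonzero(c["range_z"]>0);p=w(c,np.c_[u,v])
    q=p[(np.hypot(p[:,0]-.556,p[:,1]+.14)<.06)&(p[:,2]>.04)&(p[:,2]<.16)]
    print(n,len(q),np.percentile(q,[1,50,99],0).round(4)); P.append(p)
    if n=="scene": cv2.imwrite("pics/crop2.png",cv2.resize(c["img"][180:420,180:440],None,fx=2.3,fy=2.3))
    m=(abs(p[:,0]-.608)<.12)&(abs(p[:,1]+.14)<.07)&(p[:,2]>.021)&(p[:,2]<.031)
    print("rim",np.percentile(p[m],[2,98],0).round(4))
```

```text
[ 0.55558483 -0.13838084  0.18741919]
scene 683 [[ 0.5285 -0.1695  0.0413]
 [ 0.5792 -0.1654  0.1257]
 [ 0.6137 -0.1123  0.1596]]
rim [[ 0.5158 -0.1827  0.0213]
 [ 0.704  -0.0976  0.0301]]
side 554 [[ 0.5243 -0.1553  0.0418]
 [ 0.5503 -0.1106  0.1238]
 [ 0.6116 -0.1034  0.159 ]]
rim [[ 0.5149 -0.184   0.0212]
 [ 0.7031 -0.0939  0.0299]]
```

View pics/crop2.png

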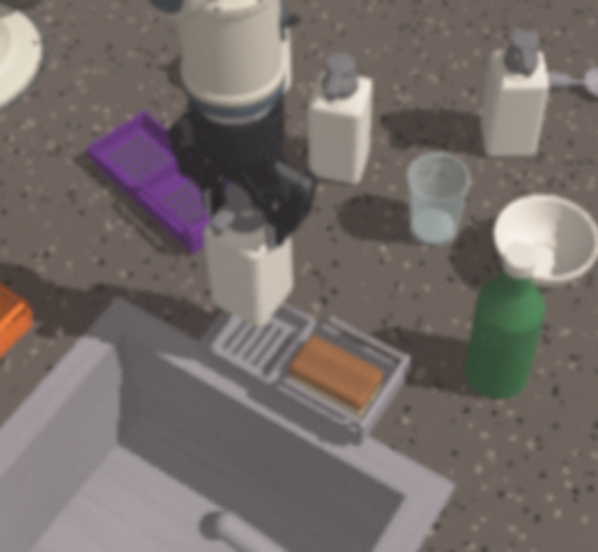

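The crop shows the bottle held upright over the vacant slatted bay. Its foot is at about crop (262,320), against a bay centre of about (262,335), and it is clear of the brush.

```bash
python3 go.py .556 -.1395 .115 -0.3
```

```text
clock 13.33 tcp [ 0.5568 -0.1393  0.1904] yaw -0.2 tilt [ 0.004 -0.001 -1.   ] turn tool 0.0014 then dxyz [-0.0002 -0.0008  0.0754] F [ 0.21  0.01 -2.94] open 0.0584 j6 -0.3
```

Emit:
{"name": "nudge_tcp", "arguments": {
  "segments": {"plan": [[0.045,0,0,0.0375,0],[0.045,0,0,0.05,0],[0.045,0,0,0.0375,0],[0.045,0,0,0.025,0],[0.045,0,0,0.02,0],[0.045,0,0,0.0075,0],[0.045,0,0,0,0],[0.045,0,0,0,0]]}
}}

```text
clock: 14.0
tcp_pos: [0.5565, -0.1401, 0.118]
tool_rot: [2.226, 2.215, 0.001]
wrist_force: [0.2, -0.8, -4.2]
opening: 0.0583
gripper_force: 66.5
```

Emit:
{"name": "nudge_tcp", "arguments": {
  "segments": {"plan": [[0.045,0,0,0.0038,0],[0.045,0,0,0.0025,0],[0.045,0,0,0,0]]}
}}

```text
clock: 14.25
tcp_pos: [0.5562, -0.1401, 0.1146]
tool_rot: [2.227, 2.215, 0.0]
wrist_force: [-0.5, -0.3, -4.2]
opening: 0.0581
gripper_force: 66.5
```

```bash
python3 go.py .556 -.1395 .115 -0.3
```

```text
clock 14.25 tcp [ 0.5562 -0.1401  0.1146] yaw -0.3 tilt [ 0.001 -0.    -1.   ] turn tool -0.0002 then dxyz [ 0.0006 -0.0002 -0.0004] F [-0.49 -0.3  -4.18] open 0.0581 j6 -0.3
```

Converted, 0.0015 m / 0.4 = 0.0038.

Emit:
{"name": "nudge_tcp", "arguments": {
  "segments": {"plan": [[0.045,0,0,0.0038,0],[0.045,0,0,0,0],[0.045,0,0,0,0]]}
}}

```text
clock: 14.5
tcp_pos: [0.556, -0.14, 0.1127]
tool_rot: [-2.227, -2.215, 0.0]
wrist_force: [0.2, -0.0, -3.7]
opening: 0.0579
gripper_force: 66.5
```

Emit:
{"name": "nudge_tcp", "arguments": {
  "segments": {"plan": [[0.045,0,0,0.0025,0],[0.045,0,0,0.0025,0],[0.045,0,0,0,0],[0.045,0,0,0,0]]}
}}

```text
clock: 14.83
tcp_pos: [0.5561, -0.14, 0.1125]
tool_rot: [2.227, 2.215, 0.001]
wrist_force: [-5.3, 0.9, 5.7]
opening: 0.0585
gripper_force: 67.6
```

```bash
python3 go.py .556 -.1395 .115 -0.3
```

```text
clock 14.83 tcp [ 0.5561 -0.14    0.1125] yaw -0.3 tilt [ 0.001 -0.    -1.   ] turn tool -0.0002 then dxyz [ 0.0005 -0.0001 -0.0025] F [-5.34  0.86  5.69] open 0.0585 j6 -0.3
```

Contact is at the expected height. I'll release and back off upward.

Converted, -0.04 m / 0.4 = -0.1, -0.03 m / 0.4 = -0.075.

Emit:
{"name": "nudge_tcp", "arguments": {
  "segments": {"plan": [[0.085,0,0,0,0],[0.085,0,0,0,0],[0.085,0,0,0,0],[0.085,0,0,0,0],[0.085,0,0,0,0],[0.085,0,0,-0.025,0],[0.085,0,0,-0.05,0],[0.085,0,0,-0.075,0],[0.085,0,0,-0.1,0],[0.085,0,0,-0.1,0],[0.085,0,0,0,0],[0.085,0.1,0,0,0],[0.085,0.1,0,0,0],[0.085,0.1,0,0,0],[0.085,0.05,0,0,0],[0.085,0,0,0,0],[0.085,0,0,0,0]]}
}}

```text
clock: 16.25
tcp_pos: [0.5568, 0.0009, 0.2514]
tool_rot: [2.224, 2.217, 0.0]
wrist_force: [-0.3, -0.5, 0.3]
opening: 0.0852
gripper_force: 0.0
```

Run:
```python
from h import *
P=[]
for n in("scene","side"):
    c=bot.capture(n);v,u=np.nonzero(c["range_z"]>0);p=w(c,np.c_[u,v])
    q=p[(np.hypot(p[:,0]-.556,p[:,1]+.14)<.06)]
    for a,b in((.04,.07),(.09,.115),(.166,.18),(.15,.166)):
        k=q[(q[:,2]>a)&(q[:,2]<b)]
        if len(k): print(n,a,len(k),np.percentile(k,[3,50,97],0).round(4).tolist())
    for l,z in(("pump_top_1",.17),("spout_1",.147)):
        print(l,[(round(d["confidence"],2),w(c,d["point"],z).round(4)[0]) for d in bot.spot_point(n,l) ])
    if n=="scene": cv2.imwrite("pics/crop3.png",cv2.resize(c["img"][180:420,180:440],None,fx=2.3,fy=2.3))
```

```bash
python3 go.py .556 -.1395 .22 -0.3
```

```text
scene 0.04 278 [[0.5325, -0.1694, 0.0408], [0.5814, -0.1662, 0.053], [0.6135, -0.122, 0.0691]]
scene 0.09 226 [[0.5316, -0.1696, 0.0908], [0.5777, -0.167, 0.1021], [0.5859, -0.118, 0.1134]]
scene 0.166 213 [[0.5429, -0.1814, 0.1664], [0.5559, -0.1467, 0.169], [0.5693, -0.1275, 0.1724]]
scene 0.15 62 [[0.5485, -0.1833, 0.1561], [0.5615, -0.1638, 0.1636], [0.571, -0.1388, 0.1658]]
pump_top_1 [(0.72, array([0.6501, 0.235 , 0.17  ])), (0.71, array([0.5003, 0.1012, 0.17  ])), (0.69, array([ 0.5529, -0.1411,  0.17  ]))]
spout_1 [(0.84, array([ 0.5418, -0.176 ,  0.147 ])), (0.74, array([0.6703, 0.22  , 0.147 ])), (0.5, array([0.5007, 0.081 , 0.147 ]))]
side 0.04 173 [[0.5242, -0.1498, 0.0409], [0.5591, -0.1124, 0.0567], [0.6115, -0.1053, 0.0696]]
side 0.09 181 [[0.5243, -0.1532, 0.0906], [0.5484, -0.1112, 0.1024], [0.5822, -0.1054, 0.1138]]
side 0.166 66 [[0.5403, -0.1779, 0.1667], [0.5537, -0.139, 0.17], [0.5671, -0.1242, 0.1726]]
side 0.15 37 [[0.5398, -0.1709, 0.1508], [0.5511, -0.1305, 0.1618], [0.5643, -0.1234, 0.1652]]
pump_top_1 [(0.68, array([0.6349, 0.2729, 0.17  ])), (0.64, array([0.493 , 0.1242, 0.17  ])), (0.5, array([ 0.5559, -0.1468,  0.17  ])), (0.37, array([0.6605, 0.2277, 0.17  ]))]
spout_1 [(0.63, array([ 0.5544, -0.2255,  0.147 ])), (0.55, array([0.6715, 0.1888, 0.147 ])), (0.52, array([0.5136, 0.0652, 0.147 ]))]
clock 16.55 tcp [ 0.5568 -0.0012  0.2508] yaw -0.4 tilt [-0. -0. -1.] turn tool -0.0019 then dxyz [-1.383e-01 -1.000e-04  3.080e-02] F [0.18 0.02 0.06] open 0.085 j6 -0.06
```

View pics/crop3.png

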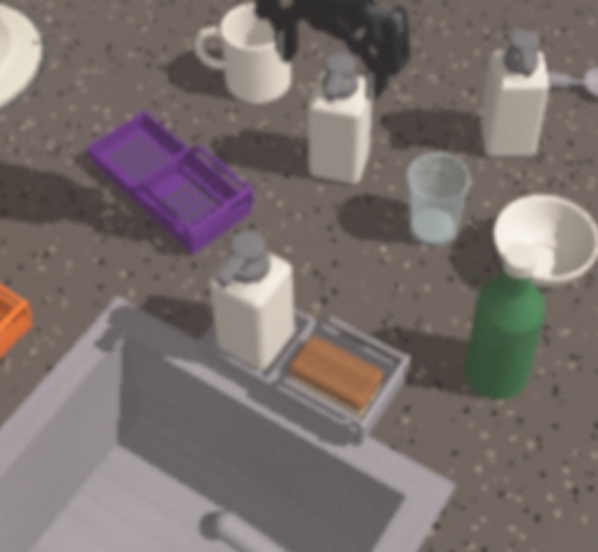

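The dispenser stands upright in the bay with its pump head at about crop (248,250), spout towards the sink and top at z≈0.170. Next: close the fingers, move above the pump and press.

Converted, -0.035 m / 0.4 = -0.0875, 0.03 m / 0.4 = 0.075.

Emit:
{"name": "nudge_tcp", "arguments": {
  "segments": {"plan": [[0,-0.0375,0,0,0],[0,-0.0875,0,0,0],[0,-0.0875,0,0,0],[0,-0.0875,0,0,0],[0,-0.0458,0,0,0],[0,0,0,0.05,0],[0,0,0,0.075,0],[0,0,0,0.0375,0],[0,0,0,0,0],[0,0,0,0,0],[0,0,0,0,0],[0,0,0,0,0]]}
}}

```text
clock: 17.55
tcp_pos: [0.5568, -0.1386, 0.1881]
tool_rot: [2.225, 2.213, 0.002]
wrist_force: [0.7, 0.9, 0.0]
opening: -0.0
gripper_force: 0.0
```

```bash
python3 go.py .555 -.139 .159 -0.3
```

```text
clock 17.55 tcp [ 0.5568 -0.1386  0.1881] yaw -0.3 tilt [ 0.003 -0.001 -1.   ] turn tool -0.0002 then dxyz [-0.0004 -0.0018  0.0291] F [0.67 0.92 0.04] open -0.0 j6 -0.3
```

Converted, 0.01 m / 0.4 = 0.025, 0.005 m / 0.4 = 0.0125.

Emit:
{"name": "nudge_tcp", "arguments": {
  "segments": {"plan": [[0,0,-0.0025,0.025,0],[0,0,0,0.0125,0],[0,0,0,0.01,0],[0,0,0,0.01,0],[0,0,0,0.0075,0],[0,0,0,0.005,0],[0,0,0,0,0],[0,0,0,0,0],[0,0,0,0,0]]}
}}

```text
clock: 18.3
tcp_pos: [0.5554, -0.1383, 0.16]
tool_rot: [2.226, 2.214, 0.002]
wrist_force: [-2.0, 0.4, 9.6]
opening: -0.0001
gripper_force: 4.7
```

Emit:
{"name": "nudge_tcp", "arguments": {
  "segments": {"plan": [[0,0,0,0.0025,0],[0,0,0,0.0025,0],[0,0,0,0,0],[0,0,0,0,0]]}
}}

```text
clock: 18.63
tcp_pos: [0.5558, -0.1384, 0.1599]
tool_rot: [2.224, 2.212, 0.004]
wrist_force: [-3.9, 1.1, 15.7]
opening: -0.0003
gripper_force: 7.9
```

The pump is at its stop: z holds at 0.160 while the force rises to 15.7 N. I'll come up, withdraw and check.

Converted, -0.04 m / 0.4 = -0.1, -0.03 m / 0.4 = -0.075.

Emit:
{"name": "nudge_tcp", "arguments": {
  "segments": {"plan": [[0,0,0,-0.01,0],[0,0,0,-0.015,0],[0,0,0,-0.025,0],[0,0,0,-0.075,0],[0,0,0,-0.1,0],[0,0,0,-0.05,0],[0,0,0,0,0],[0,0,-0.075,0,0],[0,0,-0.1,0,0],[0,0,-0.1,0,0],[0,0,-0.05,0,0],[0,0,0,0,0],[0,0,0,0,0],[0,0,0,0,0]]}
}}

```text
clock: 19.8
tcp_pos: [0.4253, -0.1376, 0.2652]
tool_rot: [-2.227, -2.215, 0.0]
wrist_force: [0.7, -0.0, 0.9]
opening: -0.0
gripper_force: 0.0
```

Run:
```python
from h import *
for n in("scene","side"):
    c=bot.capture(n);v,u=np.nonzero(c["range_z"]>0);p=w(c,np.c_[u,v])
    q=p[(np.hypot(p[:,0]-.556,p[:,1]+.14)<.06)]
    for a,b in((.04,.07),(.09,.115),(.155,.18)):
        k=q[(q[:,2]>a)&(q[:,2]<b)]
        if len(k): print(n,a,len(k),np.percentile(k,[3,50,97],0).round(4).tolist())
    print([(round(d["confidence"],2),w(c,d["point"],0).round(3)[0]) for d in bot.spot_point(n,"dispenser_1")])
    cv2.imwrite(f"pics/{n}4.png",c["img"])
s=bot.get_state();print(s["clock"],s["tcp_pos"],s["wrist_force"])
```

```text
scene 0.04 271 [[0.5318, -0.17, 0.0406], [0.5809, -0.1664, 0.054], [0.6141, -0.122, 0.069]]
scene 0.09 218 [[0.5311, -0.1697, 0.0913], [0.5772, -0.1669, 0.1021], [0.5857, -0.1179, 0.1141]]
scene 0.155 273 [[0.5439, -0.1835, 0.1595], [0.5575, -0.1504, 0.1683], [0.57, -0.1278, 0.1722]]
[(0.88, array([0.645, 0.253, 0.   ])), (0.65, array([0.498, 0.112, 0.   ])), (0.64, array([ 0.468, -0.04 ,  0.   ]))]
side 0.04 179 [[0.524, -0.1518, 0.0412], [0.5594, -0.1127, 0.0569], [0.612, -0.1055, 0.0694]]
side 0.09 184 [[0.5243, -0.1497, 0.0907], [0.5489, -0.1114, 0.1018], [0.5819, -0.106, 0.1142]]
side 0.155 96 [[0.54, -0.1751, 0.1589], [0.5531, -0.1336, 0.1686], [0.5671, -0.1221, 0.1731]]
[(0.79, array([ 0.56, -0.16,  0.  ])), (0.69, array([0.493, 0.106, 0.   ])), (0.59, array([0.643, 0.254, 0.   ]))]
20.0 [ 0.42563919 -0.13750139  0.26508585] [0.5725358  0.08499273 0.77734362]
```

View pics/scene4.png

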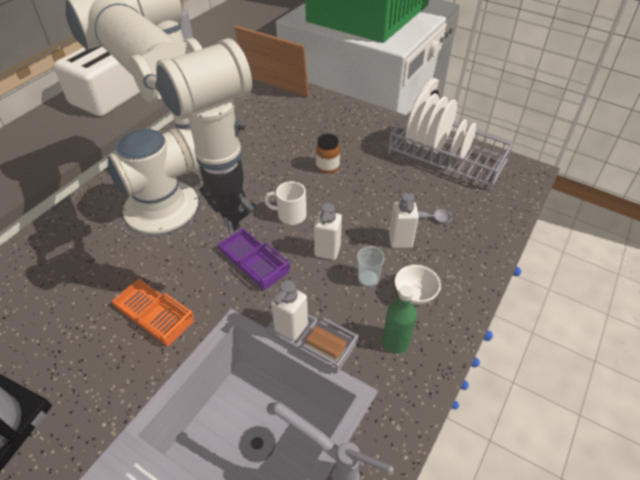

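The full dispenser stands in the bay at (290,310) px with its pump back up at z≈0.170. The empty ones stand at (328,235) and (403,222), and the arm is clear.

```bash
python3 -c "from bench import bot; print(bot.sign_off())"
```

```text
the job is handed in; nothing more can be done
None
```

The full dispenser is standing in the caddy's vacant bay with its spout towards the sink; I pressed its pump to the stop, it came back up, and I handed the job in at about 20 s. Of the empty ones, one was lifted and put back and the other was never touched; the verdict was not shown.

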